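# Lock the tape-length dial

## Robot

A 6-joint arm with a two-finger parallel gripper is mounted at the origin on the work surface. World frame = base frame: x ahead of the robot, y to its left, z up, the work surface at z = 0. Lengths are in m, angles in rad, forces in N, time in s.
With the tool pointing down it reaches from about 0.3 to 0.875 m from the base axis. Payload 6.4 kg.
Tool frame: the origin (TCP) lies at the very end of the fingers, on their centre line; the grasp point (between the pads) lies 19 mm behind it; z points along the fingers, y is the line along which they close (so a half turn about z gives the same grasp; the last joint's range is limited). The gripper opens to 85 mm and grips with 20 to 120 N. Pads are 22 mm wide; open, the fingers measure 114 mm over their backs; the gripper's body (76 mm by 85 mm) begins 54 mm behind the grasp point. The pads swing forward as they close: fully open they stand 13 mm farther back than shut.
Start: joints at [-1.48, 0.181, 1.607, -0, 1.354, -0.206], TCP at [0.168, -0.55, 0.231] pointing down, gripper open.
Joint ranges: [-2.99, 2.99], [-0.89, 2.07], [0.3, 2.58], [-1.14, 4.28], [0, 2.63], [-3.12, 3.12]. Speed limits (rad/s): [2.57, 2.57, 3.01, 3.14, 3.14, 3.14].

## Interface

Orientations are given as a unit quaternion [w, x, y, z].
In Python, from bench import * gives the robot as it stands. The module is installed in compiled form; this text tells all that it offers.
- The arm moves only by the tool arm_command, never from a script. Its arguments are lists of equal length, an entry for each row: "dp": the shift along the tool's x, y, z in units of 0.25 m (1.0 is 0.25 m), a list of three; "turn": the turn, a rotation vector about the tool's x, y, z in units of 30 degrees (1.0 is 30 degrees), a list of three; "jaw": the opening, from 0 (shut) to 1 (fully open). A call has 1 to 5 rows; each row is the pose to reach, as a shift and turn from the pose commanded when the call began, along the tool's axes at that moment; what a row does not reach only later rows make up. A row lasts 1/8 s, in which the tool goes at most 62.5 mm and 10.7 degrees, less where a joint would pass 70% of its speed; a pose out of reach is approached as far as the arm can. A call with a number of a shift or a turn outside -1 to 1 is refused whole. A call with a gripper value outside its range is refused whole. The fingers move at their own pace and stop on an object; the grip force is fixed at half the most. Time passes only in rows, so rows that repeat a pose let the fingers close. It gives the time, the measured TCP pose, the force, the opening and the grip force at its end, in the units of the state.
- get_obs(): the state, without advancing time (a new reading comes with each control period).
- camera(name): name is "side" or "top" or "wrist"; returns the picture (384x512x3 uint8, blue, green, red); there is no depth.
- get_calibration(name): a dict with "camera_matrix" (3x3 intrinsics, pixels), "R" (3x3) and "t" (3): a world point X has camera coordinates R X + t; the wrist camera has in their place "mount" (4x4, takes a point from camera to tool coordinates, whose origin is the TCP and whose axes are the flange's). Camera axes: x right, y down, z forward; pixel columns grow to the right and rows downward; lengths in m; the calibration is good to about 2 mm. A picture is of the moment at which its call begins: read the wrist's pose just before it. get_calibration takes no time and is no camera call.
- hand_in(): hands the job in; it is judged then, once.
The state is a dict: "time_s": time; "q": joint angles; "dq": joint speeds; "joint_efforts": joint torques, N m; "eef_pos": TCP position; "eef_rot": TCP orientation; "wrist_force": force on the tool from outside, world axes, zero at the start; "torque": the same for the moment, N m; "opening": opening from 0.0 (shut) to 1.0 (fully open); "grasp_force": force on a finger pad.
Only numpy, scipy, OpenCV 4.12 (cv2) and the standard library are available. Lean on these libraries where they do the work, as an engineer would, in place of code of your own. Each camera call takes 0.05 s, during which the arm holds its last target. There are 200 camera calls.

## Task

Set the tape dispenser's length dial for the next batch of cheeses: turn the grey knob clockwise until its white pointer meets the yellow tab, then feel for the spot there where the knob can be pulled outward, pull it fully out so that it locks, and let go. Leave the yellow tab where it is and do not disturb the other things on the bench.

Things in the scene. Friction and masses are not known exactly. Their poses are not given: they have to be found in the camera images.
- dispenser: red bench tape dispenser, fixed, 190 deep x 290 wide. Origin under its middle on the bench; z up, x to its rear, y to its left. Left half: an amber tape roll (110 diameter, top at 165, between cheeks at y +21 to +122). Right half: a housing that slopes down to the front and carries the dial. Its place and yaw vary.
- dial_plate: aluminium plate (136 x 130) with black ticks on the sloping housing. Origin on the dial's axis on the plate's face, at (0, -75, 105) of the dispenser. z outward along the axis (15 degrees from vertical, leaning to the dispenser's front), x up the slope, y to the left. Dial, knob and tab all turn about this z axis; nothing on the plate lies beyond 62 from it.
- dial (a joint): angle (rad) of the black skirt (72 diameter, top 10 above the plate) with white pointer and grey knob. At 0 the pointer lies along dial_plate +x; grows clockwise seen facing the plate (negative turn about dial_plate z). Stays where left (friction 0.06 N m); stops at -2.4 and 2.4. Starts 1.1 to 2.7 rad anticlockwise of the tab.
- knob (a joint): how far the knob is out along the axis (m): 0 in, 0.010 fully out. Friction 5 N; stays where left. Away from the one hidden lock notch it comes out 1.5 mm, then meets a hard stop (1 mm more at 30 N). The notch's middle lies up to 0.18 rad to either side of the tab's middle, varying; the knob comes out within about 0.035 rad of it and then cannot turn.
- knob_top (a point): middle of the outer end face of the grey bar knob, on the dial axis, 45 above the plate when the knob is in. The bar is 52 long (along the pointer's direction), 16 wide and stands 11 to 45 above the plate (1 above the skirt); its two flat long sides are pinched to turn and to pull it. x along the bar to the pointer, z outward.
- pointer (a point): outer end of the dial's white pointer, on the skirt's edge: 40 from the axis and 5 above the plate. Turns with the dial, does not come out with the knob.
- tab (a joint): angle of the yellow tab (rad), same zero and sense as dial. The tab sits on a very stiff ring and is not to be moved.
- tab_mark (a point): inner end of the yellow tab (16 radially x 14 wide, 39 to 55 from the axis, 5 high above the plate): the point is 40 from the axis, 5 above the plate; the pointer meets it when the two points coincide.
- cheese_a: round cheese wrapped in white paper, 104 diameter, 54 high, about 0.4 kg; loose bystander; origin under its centre
- cheese_b: another like cheese_a
- cheese_c: another like cheese_a
- spare_roll: spare amber tape roll lying flat, 110 outside, 76 inside, 48 high; loose bystander; origin under its centre
- spatula_grip (a point): handle of a loose spatula lying on the bench; bystander
- pen: loose blue pen 142 long, 12 thick, lying on the bench; bystander; x along it
- cup: loose steel cup, 72 diameter, 90 high; bystander; origin under its centre

How it is judged:
By the outcome, as a careful person would: the job done as asked, in the order asked, and still so for the second after the job is handed in, with the robot touching nothing.
It also fails if it takes over 64 s, if anything falls off the work surface, if the arm or the gripper's body presses on something with over 40 N, if the wrist force passes 120 N, or if a joint passes its speed limit or range.

## Working session

There is one attempt and no reset: what is moved stays moved. The work goes in short steps, Python scripts to look and compute and a tool call to move; the robot and the scene stay as the last step left them, time stands still between calls to the robot, and variables do not carry over. Pictures are saved under pics/ and viewed, at most 10 in all, crops included, and the job is handed in when it is done.

Besides the shell and the picture viewer there is one more tool, called after ">>>" as name(argument=value, ...) on one line, values as JSON. arm_command: Moves the arm, as the interface text tells. Its arguments: {"type":"object","properties":{"dp":{"type":"array"},"turn":{"type":"array"},"jaw":{"type":"array"}},"required":["dp","turn","jaw"]}

```bash
mkdir -p pics; ls
python3 - <<'E'
from bench import *
import cv2,numpy as np
o=get_obs();print(o['time_s'],o['eef_pos'],o['eef_rot'],o['opening'],o['wrist_force'])
for n in('side','top','wrist'):
    im=camera(n);cv2.imwrite(f'pics/{n}0.png',im)
    c=get_calibration(n);print(n,{k:np.round(v,4).tolist() for k,v in c.items()})
a=[cv2.imread(f'pics/{n}0.png') for n in('top','side')]
E
```

```text
pics
0.0 [ 0.16812349 -0.54928752  0.23036635] [-8.89326432e-04  9.89007063e-01  1.47865603e-01  4.02609484e-05] 1.0006051888644871 [ 0.03475548 -0.02367055 -0.16123697]
side {'camera_matrix': [[497.7846, 0.0, 253.5238], [0.0, 497.7846, 191.0755], [0.0, 0.0, 1.0]], 'R': [[-0.8502, -0.5263, 0.0061], [-0.3783, 0.6029, -0.7024], [0.366, -0.5996, -0.7117]], 't': [0.4155, 0.2947, 1.5057]}
top {'camera_matrix': [[353.5494, 0.0, 258.0687], [0.0, 353.5494, 187.1128], [0.0, 0.0, 1.0]], 'R': [[0.0201, -0.9996, 0.0213], [-0.9883, -0.0231, -0.1508], [0.1512, -0.018, -0.9883]], 't': [-0.0466, 0.501, 1.0304]}
wrist {'camera_matrix': [[320.2781, 0.0, 249.4982], [0.0, 320.2781, 190.2141], [0.0, 0.0, 1.0]], 'mount': [[-0.0005, -0.9535, -0.3014, 0.0771], [1.0, -0.0, -0.0015, -0.0008], [0.0014, -0.3014, 0.9535, -0.1422], [0.0, 0.0, 0.0, 1.0]]}
```

View pics/top0.png

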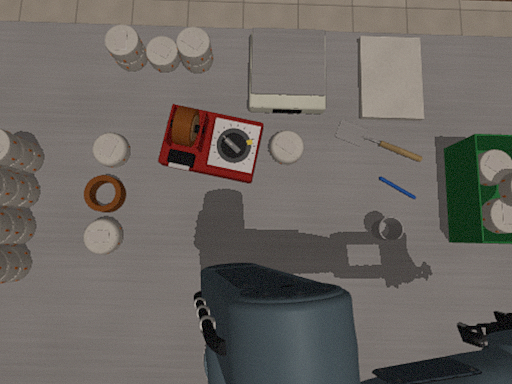

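View pics/side0.png

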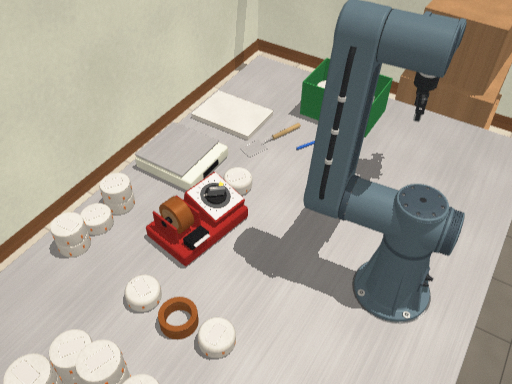

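The top view shows the red dispenser near (212,145), the dial near (235,145), and the yellow tab at (249,142). A cheese sits close by at (286,147). The side view agrees, with the dial at about (215,192).

```bash
cat > h.py <<'E'
from bench import *
import cv2,numpy as np
from scipy.spatial.transform import Rotation as Ro
def q2R(q): return Ro.from_quat([q[1],q[2],q[3],q[0]]).as_matrix()
def cam(n,o=None):
    c=get_calibration(n);K=np.array(c['camera_matrix'])
    if n!='wrist':
        R=np.array(c['R']);t=np.array(c['t']);return K,R.T,-R.T@t
    M=np.array(c['mount']);T=q2R(o['eef_rot'])
    return K,T@M[:3,:3],T@M[:3,3]+o['eef_pos']
def ray(C,uv):
    K,R,p=C;d=R@np.linalg.inv(K)@np.array([uv[0],uv[1],1.]);return p,d
def onplane(C,uv,p0,n):
    p,d=ray(C,uv);return p+d*(np.dot(p0-p,n)/np.dot(d,n))
def proj(C,X):
    K,R,p=C;c=K@(R.T@(np.asarray(X)-p));return c[:2]/c[2]
def tri(Cs,uvs):
    A=np.zeros((3,3));b=np.zeros(3)
    for C,uv in zip(Cs,uvs):
        p,d=ray(C,uv);d=d/np.linalg.norm(d);P=np.eye(3)-np.outer(d,d);A+=P;b+=P@p
    return np.linalg.solve(A,b)
def blobs(m,amin=10):
    n,l,s,c=cv2.connectedComponentsWithStats(m.astype(np.uint8));return [(s[i,4],c[i].round(1)) for i in range(1,n) if s[i,4]>=amin]
E
python3 - <<'E'
from h import *
C=cam('top');S=cam('side')
im=cv2.imread('pics/top0.png');hsv=cv2.cvtColor(im,cv2.COLOR_BGR2HSV)
y=cv2.inRange(hsv,(22,120,120),(35,255,255));print([b for b in blobs(y,4)])
red=cv2.inRange(hsv,(0,170,60),(6,255,255))|cv2.inRange(hsv,(174,170,60),(180,255,255))
cs,_=cv2.findContours(red,0,2);c=max(cs,key=cv2.contourArea);r=cv2.minAreaRect(c);print(r,cv2.boxPoints(r).round(1).tolist())
si=cv2.imread('pics/side0.png');hs=cv2.cvtColor(si,cv2.COLOR_BGR2HSV)
print(blobs(cv2.inRange(hs,(22,120,120),(35,255,255)),4))
for uv in [(235,145),(249,142)]:print(onplane(C,uv,np.array([0,0,.105]),np.array([0,0,1.])))
print(tri([C,S],[(235,145),(215,194)]))
b=[onplane(C,p,np.array([0,0,.04]),np.array([0,0,1.])) for p in cv2.boxPoints(r)];print(np.round(b,3).tolist())
E
```

```text
[(np.int32(25), array([248.8, 141.9]))]
((210.40318298339844, 143.0848846435547), (95.27983856201172, 61.288116455078125), 11.88865852355957) [[157.5, 163.3000030517578], [170.10000610351562, 103.30000305175781], [263.29998779296875, 122.9000015258789], [250.6999969482422, 182.89999389648438]]
[(np.int32(14), array([220.3, 183.9]))]
[0.61292581 0.03449373 0.105     ]
[ 0.62289729 -0.00560206  0.105     ]
[0.6147014  0.03512567 0.10428762]
[[0.568, 0.271, 0.04], [0.759, 0.244, 0.04], [0.704, -0.048, 0.04], [0.514, -0.013, 0.04]]
```

```bash
cat >> h.py <<'E'
def dialframe(P,yaw):
    xd=np.array([np.cos(yaw),np.sin(yaw),0]);z=np.array([0,0,1.]);c,s=np.cos(np.radians(15)),np.sin(np.radians(15))
    X=c*xd+s*z;n=c*z-s*xd;return np.array(P),np.stack([X,np.cross(n,X),n],1)
def toolR(D,a):  # tool x at dial angle a (clockwise from X), z=-n
    X,Y,n=D.T;x=np.cos(a)*X-np.sin(a)*Y;return np.stack([x,np.cross(-n,x),-n],1)
def go(o,p,R):
    T=q2R(o['eef_rot']);dp=T.T@(np.asarray(p)-o['eef_pos'])/.25
    w=Ro.from_matrix(T.T@R).as_rotvec()/np.radians(30);print('dp',dp.round(4).tolist(),'turn',w.round(4).tolist())
E
python3 - <<'E'
from h import *
o=get_obs()
P,D=dialframe([.6147,.035,.105],-.17)
go(o,P+.13*D[:,2],toolR(D,0)); print(P+.13*D[:,2])
E
```

```text
dp [2.2717, -1.7736, 0.003] turn [-0.1194, 0.491, 0.8861]
[0.58153855 0.04069239 0.23057036]
```

>>> arm_command(dp=[[0.9,-0.7,-0.15],[0.9,-0.7,-0.15],[0.9,-0.7,-0.15],[0.9,-0.7,-0.15],[0.9,-0.7,-0.15]], turn=[[0,0,0],[0,0,0],[0,0,0],[0,0,0],[0,0,0]], jaw=[1,1,1,1,1])

```text
time_s: 0.78
eef_pos: [0.3333, -0.3143, 0.2691]
eef_rot: [0.0, 0.989, 0.149, 0.0]
wrist_force: [0.8, -0.5, 0.2]
opening: 1.002
grasp_force: 0.0
```

>>> arm_command(dp=[[0.9,-0.7,0],[0.9,-0.7,0],[0.9,-0.7,0],[0.9,-0.7,0],[0.9,-0.7,0]], turn=[[0,0,0],[0,0,0],[0,0,0],[0,0,0],[0,0,0]], jaw=[1,1,1,1,1])

```text
time_s: 1.4
eef_pos: [0.4971, -0.0808, 0.2686]
eef_rot: [-0.0, 0.989, 0.149, 0.0]
wrist_force: [-1.0, 1.0, 0.9]
opening: 0.998
grasp_force: 0.0
```

>>> arm_command(dp=[[0.47,-0.37,0.15],[0.47,-0.37,0.15],[0.47,-0.37,0.15],[0.47,-0.37,0.15],[0.47,-0.37,0.15]], turn=[[-0.12,0.49,0.89],[-0.12,0.49,0.89],[-0.12,0.49,0.89],[-0.12,0.49,0.89],[-0.12,0.49,0.89]], jaw=[1,1,1,1,1])

```text
time_s: 2.02
eef_pos: [0.5813, 0.0388, 0.2315]
eef_rot: [0.012, 0.988, -0.084, 0.13]
wrist_force: [-0.2, -0.1, -0.0]
opening: 1.003
grasp_force: 0.0
```

Run:
```python
from h import *
o=get_obs()
P,D=dialframe([.6147,.035,.105],-.17)
go(o,P+.13*D[:,2],toolR(D,0)); print(o['eef_pos'],o['q'],o['wrist_force'],o['torque'])
np.save('o1.npy',o,allow_pickle=True)
cv2.imwrite('pics/w1.png',camera('wrist')); cv2.imwrite('pics/t1.png',camera('top'))
```

```text
dp [-0.0013, -0.0076, 0.0035] turn [0.0043, 0.0017, 0.0013]
[0.58131409 0.03880795 0.23151524] [-0.12989567  0.02876881  1.79552094 -0.01448104  1.05672049  1.61598044] [-0.15284478 -0.12332813 -0.03645456] [ 0.01939481  0.15486193 -0.01294817]
```

View pics/w1.png

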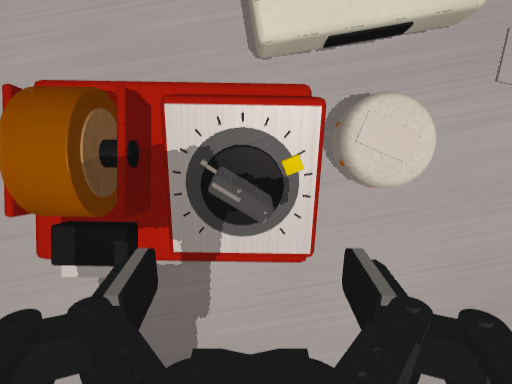

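The wrist view shows the plate square-on. The skirt's centre is near (242,184), the bar and pointer point up-left to about (205,163), and the yellow tab is at (292,165). The turn needed is about 2.2 rad.

Run:
```python
from h import *
o=np.load('o1.npy',allow_pickle=True).item();C=cam('wrist',o)
im=cv2.imread('pics/w1.png');hsv=cv2.cvtColor(im,cv2.COLOR_BGR2HSV);g=cv2.cvtColor(im,cv2.COLOR_BGR2GRAY)
y=cv2.inRange(hsv,(22,120,120),(35,255,255));print(blobs(y,50))
cy=blobs(y,50)[0][1]
P,D=dialframe([.6147,.035,.105],-.17)
roi=np.zeros_like(g);cv2.circle(roi,(242,184),64,255,-1)
for nm,th,h in(('skirt',38,.010),('ring',110,.002)):
    m=((g<th)&(roi>0)).astype(np.uint8)
    m=cv2.morphologyEx(m,cv2.MORPH_OPEN,np.ones((3,3)))
    cs,_=cv2.findContours(m,0,1);c=max(cs,key=cv2.contourArea)
    print(nm,cv2.contourArea(c),cv2.fitEllipse(cv2.convexHull(c)),cv2.fitEllipse(c))
    pts=np.array([np.array(D.T@(onplane(C,p[0],P+h*D[:,2],D[:,2])-P)) for p in c])[:,:2]
    ok=np.ones(len(pts),bool)
    for _ in range(6):
        A=np.c_[2*pts,np.ones(len(pts))][ok];s=np.linalg.lstsq(A,(pts[ok]**2).sum(1),rcond=None)[0]
        r=np.sqrt(s[2]+s[0]**2+s[1]**2);e=np.hypot(*(pts-s[:2]).T)-r;ok=abs(e)<max(.0015,1.5*np.std(e[ok])*1)
    print('  centre',s[:2]*1e3,'r',r*1e3,ok.sum(),len(ok))
t=D.T@(onplane(C,cy,P+.005*D[:,2],D[:,2])-P);print('tab',t*1e3)
# red edges for yaw
cr=cv2.resize(im[90:270,150:340],None,fx=4,fy=4*1,interpolation=cv2.INTER_CUBIC)
cr=np.clip(cr.astype(float)*1.6,0,255).astype(np.uint8)
cv2.imwrite('pics/w1c.png',cr[:, :][:600] if 0 else cv2.resize(cr,(630,597)))
```

```text
[(np.int32(307), array([292. , 164.6]))]
skirt 879.5 ((227.26846313476562, 197.8348846435547), (40.54901885986328, 69.6128921508789), 133.41635131835938) ((224.25901794433594, 199.45751953125), (33.41395950317383, 63.23737716674805), 139.47877502441406)
  centre [-4.48248666  7.64219065] r 32.92419941718458 91 161
ring 9236.0 ((241.50257873535156, 181.45458984375), (107.755859375, 113.36611938476562), 90.76502990722656) ((240.4420928955078, 181.80413818359375), (106.81051635742188, 110.50003814697266), 114.6922607421875)
  centre [-3.48507667  5.87227869] r 49.3074297470487 300 332
tab [ 14.9630375 -37.5341157   5.       ]
```

View pics/w1c.png

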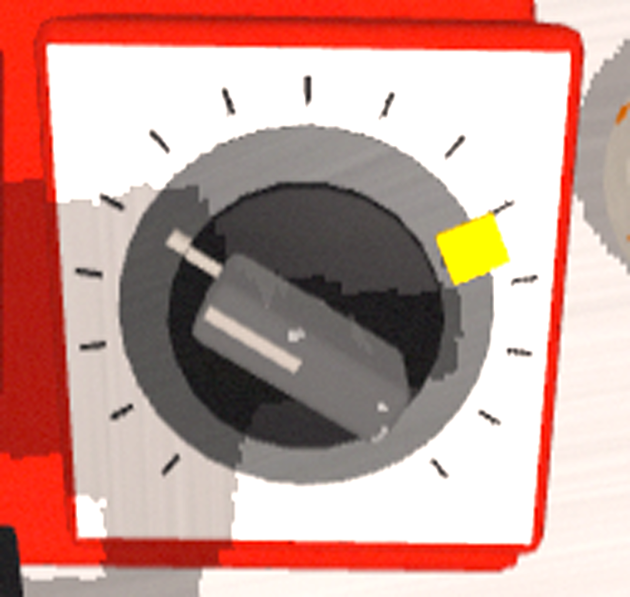

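The crop shows the skirt centred at crop (306,315), the pointer tip at (172,238), the tab at (473,249), and the top tick at (307,90). The bar's long sides run from upper-left to lower-right.

Run:
```python
from h import *
o=np.load('o1.npy',allow_pickle=True).item();C=cam('wrist',o)
f=lambda u,v:(150+u/3.316,90+v/3.316)
tt=tri([cam('top'),cam('side')],[(248.8,141.9),(220.3,183.9)]);t3=tri([C,cam('top'),cam('side')],[(292,164.6),(248.8,141.9),(220.3,183.9)])
print('tab tri',tt,t3)
for yaw in(-.17,):
  P,D=dialframe([.6147,.035,.105],yaw)
  L=lambda uv,h:(D.T@(onplane(C,uv,P+h*D[:,2],D[:,2])-P))*1e3
  for n,u,v,h in(('ringc',306.5,304.5,.002),('skirt c',306.5,315,.01),('skL',168,315,.01),('skR',445,315,.01),('ptr',172,238,.005),('tab',473,249,.005),('tickTop',308,78,0),('tickTopb',308,103,0),('tkLL',163,475,0),('tkLLb',179,456,0),('tkRR',446,475,0),('tkRRb',432,459,0),('plTL',47,43,0),('plTR',574,52,0),('plBL',77,540,0),('plBR',532,545,0)):
    print(n,L(f(u,v),h).round(1)[:2])
  print('tab tri in D',(D.T@(t3-P)*1e3).round(1),(D.T@(tt-P)*1e3).round(1))
```

```text
tab tri [ 0.62135743 -0.00481203  0.11439058] [ 0.62127721 -0.00451499  0.11457055]
ringc [-1.2  5.1]
skirt c [-1.8  4.9]
skL [-1.7 40.7]
skR [ -1.8 -30.9]
ptr [17.5 39.5]
tab [ 14.5 -38.1]
tickTop [57.3  4.4]
tickTopb [51.1  4.4]
tkLL [-51.8  45.9]
tkLLb [-46.   41.1]
tkRR [-51.9 -33.8]
tkRRb [-46.9 -29.8]
plTL [65.7 69.1]
plTR [ 63.6 -61.9]
plBL [-72.3  71.6]
plBR [-74.  -59.4]
tab tri in D [ 15.2 -37.8   5.8] [ 15.3 -38.1   5.6]
```

>>> arm_command(dp=[[0,0,0],[0,0,0],[0,0,0]], turn=[[0,0,-1],[0,0,-1],[0,0,-1]], jaw=[1,1,1])

```text
time_s: 2.5
eef_pos: [0.5818, 0.0377, 0.2319]
eef_rot: [0.046, 0.976, 0.176, 0.122]
wrist_force: [-1.0, -0.0, 0.2]
opening: 0.998
grasp_force: 0.0
```

>>> arm_command(dp=[[0,0,0],[0,0,0],[0,0,0]], turn=[[0,0,-1],[0,0,-1],[0,0,-1]], jaw=[1,1,1])

```text
time_s: 2.88
eef_pos: [0.5817, 0.0377, 0.2319]
eef_rot: [0.076, 0.897, 0.422, 0.106]
wrist_force: [-0.2, 0.2, 0.6]
opening: 0.999
grasp_force: 0.0
```

>>> arm_command(dp=[[0,0,0],[0,0,0],[0,0,0]], turn=[[0,0,-1],[0,0,-1],[0,0,-1]], jaw=[1,1,1])

```text
time_s: 3.25
eef_pos: [0.5818, 0.0377, 0.2319]
eef_rot: [0.101, 0.757, 0.64, 0.083]
wrist_force: [-0.8, 0.3, 0.3]
opening: 0.998
grasp_force: 0.0
```

>>> arm_command(dp=[[0,0,0],[0,0,0],[0,0,0]], turn=[[0,0,-1],[0,0,-1],[0,0,-1]], jaw=[1,1,1])

```text
time_s: 3.62
eef_pos: [0.5817, 0.0377, 0.2319]
eef_rot: [0.119, 0.566, 0.814, 0.054]
wrist_force: [0.0, 0.1, 0.1]
opening: 0.999
grasp_force: 0.0
```

>>> arm_command(dp=[[0,0,0],[0,0,0],[0,0,0]], turn=[[0,0,-1],[0,0,-1],[0,0,-1]], jaw=[1,1,1])

```text
time_s: 4.0
eef_pos: [0.5818, 0.0377, 0.2319]
eef_rot: [0.129, 0.336, 0.933, 0.022]
wrist_force: [-0.3, -0.5, 0.3]
opening: 0.998
grasp_force: 0.0
```

>>> arm_command(dp=[[0,0,0],[0,0,0],[0,0,0]], turn=[[0,0,-1],[0,0,-1],[0,0,-1]], jaw=[1,1,1])

```text
time_s: 4.38
eef_pos: [0.5817, 0.0377, 0.2319]
eef_rot: [0.13, 0.083, 0.988, -0.013]
wrist_force: [0.5, 0.1, -0.1]
opening: 0.999
grasp_force: 0.0
```

>>> arm_command(dp=[[0,0,0],[0,0,0],[0,0,0]], turn=[[0,0,-1],[0,0,-1],[0,0,-1]], jaw=[1,1,1])

```text
time_s: 4.75
eef_pos: [0.5817, 0.0378, 0.2319]
eef_rot: [0.122, -0.176, 0.976, -0.046]
wrist_force: [-0.4, 0.4, -0.1]
opening: 0.998
grasp_force: 0.0
```

>>> arm_command(dp=[[0,0,0],[0,0,0],[0,0,0],[0,0,0]], turn=[[0,0,-1],[0,0,-1],[0,0,-1],[0,0,-1]], jaw=[1,1,1,1])

```text
time_s: 5.25
eef_pos: [0.5817, 0.038, 0.2318]
eef_rot: [0.107, -0.419, 0.899, -0.076]
wrist_force: [-0.7, 0.8, 0.4]
opening: 1.001
grasp_force: 0.0
```

```bash
cat >> h.py <<'E'
P0,D0=dialframe([.6147,.035,.105],-.17)
P,D=dialframe(P0+D0@np.array([-.0017,.0049,.0004]),-.189)
def ang(o): # dial angle of tool x, tilt, offset in dial frame mm
    T=D.T@q2R(o['eef_rot']);return -np.arctan2(T[1,0],T[0,0]),D.T@(o['eef_pos']-P)*1e3
E
python3 - <<'E'
from h import *
o=get_obs();print(o['q'],ang(o))
go(o,P+.13*D[:,2],toolR(D,-1.083+np.pi))
np.save('o2.npy',o,allow_pickle=True);cv2.imwrite('pics/w2.png',camera('wrist'))
E
```

```text
[-0.13127932  0.02851365  1.79539261 -0.01443249  1.05586633 -2.56944179] (np.float64(2.0800887433518507), array([  2.77720311,  -8.14269488, 130.58744697]))
dp [-0.023, 0.0256, 0.0024] turn [0.0016, 0.0043, -0.0411]
```

View pics/w2.png

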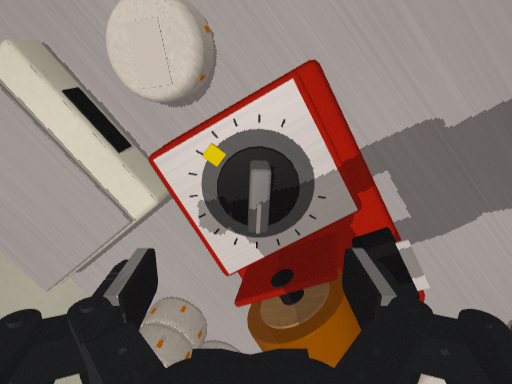

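The bar is now nearly vertical in the picture, with its end at (258,230). The skirt's centre is near (258,187) and the tab is at (214,155). I'll check the axis estimate against this view.

Run:
```python
from h import *
o=np.load('o2.npy',allow_pickle=True).item();C=cam('wrist',o)
im=cv2.imread('pics/w2.png');hsv=cv2.cvtColor(im,cv2.COLOR_BGR2HSV);g=cv2.cvtColor(im,cv2.COLOR_BGR2GRAY)
n=D[:,2];print('proj',proj(C,P+.01*n),proj(C,P+.045*n),'36mm pts',[proj(C,P+.01*n+.036*s*v).round(1).tolist() for s in(1,-1) for v in (toolR(D,2.06)[:,0],toolR(D,2.06)[:,1])])
y=cv2.inRange(hsv,(22,120,120),(35,255,255));b=max(blobs(y,50),key=lambda b:b[0]);t=D.T@(onplane(C,b[1],P+.005*n,n)-P)*1e3;print(b,t,np.arctan2(-t[1],t[0]),np.hypot(*t[:2]))
print('row186',g[186,190:330:1].tolist());print('row200',g[200,240:280].tolist());print('row172',g[172,240:280].tolist());print('col258',g[130:250,262].tolist())
```

```text
proj [255.71355945 189.01312021] [256.67757734 202.89116092] 36mm pts [[255.1, 147.4], [297.6, 188.2], [256.3, 227.4], [213.9, 189.9]]
(np.int32(314), array([213.8, 154.5])) [ 16.83577795 -42.74530386   5.        ] 1.195591954041101 45.94131496893148
row186 [199, 198, 198, 197, 198, 197, 197, 197, 198, 198, 198, 159, 88, 88, 89, 89, 91, 90, 89, 88, 91, 91, 91, 91, 90, 89, 88, 29, 35, 34, 34, 33, 36, 37, 32, 36, 35, 37, 38, 35, 33, 34, 36, 34, 34, 34, 35, 33, 36, 35, 33, 33, 36, 35, 32, 33, 34, 35, 34, 69, 101, 113, 121, 127, 127, 126, 126, 124, 124, 124, 124, 123, 122, 122, 120, 121, 120, 118, 109, 101, 58, 19, 19, 34, 33, 33, 33, 32, 31, 31, 32, 34, 34, 34, 32, 34, 32, 31, 33, 32, 33, 29, 27, 34, 31, 31, 17, 18, 28, 32, 55, 55, 56, 56, 54, 55, 56, 55, 56, 57, 55, 54, 53, 54, 97, 133, 133, 133, 132, 130, 132, 131, 131, 131, 132, 131, 132, 132, 132, 131]
row200 [18, 29, 19, 18, 20, 22, 19, 16, 39, 89, 110, 118, 123, 124, 123, 124, 122, 122, 122, 121, 120, 119, 110, 120, 120, 120, 108, 73, 72, 61, 20, 16, 23, 18, 20, 22, 17, 18, 17, 18]
row172 [40, 39, 38, 37, 37, 39, 36, 37, 36, 42, 86, 106, 115, 124, 126, 126, 125, 123, 123, 125, 122, 123, 123, 122, 120, 118, 118, 119, 113, 106, 96, 40, 17, 33, 34, 35, 35, 34, 32, 35]
col258 [90, 90, 92, 91, 92, 90, 91, 92, 90, 91, 90, 89, 91, 90, 91, 83, 39, 23, 35, 43, 41, 42, 43, 42, 41, 41, 41, 41, 40, 40, 51, 71, 72, 73, 74, 74, 72, 75, 79, 95, 109, 116, 123, 125, 125, 124, 124, 124, 124, 125, 123, 124, 123, 123, 123, 122, 122, 121, 121, 121, 122, 120, 120, 121, 120, 120, 121, 121, 120, 120, 110, 75, 73, 75, 75, 76, 75, 75, 75, 74, 74, 75, 74, 75, 74, 75, 75, 76, 74, 75, 74, 76, 74, 76, 75, 75, 75, 74, 77, 76, 75, 73, 66, 58, 55, 55, 61, 97, 131, 133, 135, 133, 131, 129, 133, 134, 131, 131, 131, 133]
```

```bash
cat >> h.py <<'E'
def circ(C,g,h,r0,r1,P=None):
    P=globals()['P'] if P is None else P
    n=D[:,2];pts=[];rs=np.arange(r0,r1,.0002)
    for a in np.arange(0,2*np.pi,.03):
        X=[P+h*n+r*(np.cos(a)*D[:,0]+np.sin(a)*D[:,1]) for r in rs]
        uv=np.array([proj(C,x) for x in X],np.float32)
        v=cv2.remap(g,uv[:,:1],uv[:,1:],cv2.INTER_LINEAR).ravel().astype(float)+8
        k=6;l=np.log(v[2*k:]/v[:-2*k]);i=l.argmax()
        if l[i]>.4: pts.append((rs[i+k]*np.cos(a),rs[i+k]*np.sin(a)))
    pts=np.array(pts)*1e3;ok=np.ones(len(pts),bool)
    for _ in range(10):
        A=np.c_[2*pts,np.ones(len(pts))][ok];s=np.linalg.lstsq(A,(pts[ok]**2).sum(1),rcond=None)[0]
        r=np.sqrt(s[2]+s[0]**2+s[1]**2);e=np.hypot(*(pts-s[:2]).T)-r;ok=abs(e)<max(.4,1.5*np.std(e[ok]))
    return s[:2].round(2),round(r,2),ok.sum(),len(ok),e[ok].std().round(2)
E
python3 - <<'E'
from h import *
for i in(1,2):
    o=np.load(f'o{i}.npy',allow_pickle=True).item();C=cam('wrist',o);g=cv2.imread(f'pics/w{i}.png',0)
    print(i,'ring',circ(C,g,.002,.043,.054),'skirt',circ(C,g,.010,.031,.041))
    im=cv2.imread(f'pics/w{i}.png');hsv=cv2.cvtColor(im,cv2.COLOR_BGR2HSV)
    b=max(blobs(cv2.inRange(hsv,(22,120,120),(35,255,255)),50),key=lambda b:b[0]);print('tab',(D.T@(onplane(C,b[1],P+.005*D[:,2],D[:,2])-P)*1e3).round(2))
E
```

```text
1 ring (array([-1.5 , -1.47]), np.float64(49.82), np.int64(164), 200, np.float64(0.2)) skirt (array([-0.71, -1.44]), np.float64(35.91), np.int64(136), 192, np.float64(0.19))
tab [ 17.63 -44.08   5.  ]
2 ring (array([-1.91,  0.31]), np.float64(49.83), np.int64(174), 200, np.float64(0.19)) skirt (array([-2.21, -0.52]), np.float64(35.91), np.int64(147), 191, np.float64(0.19))
tab [ 16.84 -42.75   5.  ]
```

```bash
cat >> h.py <<'E'
P=P+D@np.array([-.0012,-.0005,0])
TAB=1.156;PTR=-1.078
E
python3 - <<'E'
from h import *
o=get_obs();print(ang(o)[1]);go(o,P+.017*D[:,2],toolR(D,PTR+np.pi))
E
```

```text
[  3.88329863  -7.44584053 130.50865303]
dp [-0.0173, 0.0277, 0.4541] turn [0.0019, 0.0045, -0.0347]
```

>>> arm_command(dp=[[-0.017,0.028,0.1],[-0.017,0.028,0.2],[-0.017,0.028,0.3],[-0.017,0.028,0.4],[-0.017,0.028,0.454]], turn=[[0,0,-0.035],[0.002,0.004,-0.035],[0.002,0.004,-0.035],[0.002,0.004,-0.035],[0.002,0.004,-0.035]], jaw=[1,1,1,1,1])

```text
time_s: 5.92
eef_pos: [0.6075, 0.0413, 0.1193]
eef_rot: [0.104, -0.427, 0.895, -0.077]
wrist_force: [-0.5, -0.9, -0.9]
opening: 0.997
grasp_force: 0.0
```

Run:
```python
from h import *
o=get_obs();print(ang(o),o['wrist_force'],o['torque']);go(o,P+.017*D[:,2],toolR(D,PTR+np.pi))
cv2.imwrite('pics/w3.png',camera('wrist'))
```

```text
(np.float64(2.0620373747940377), array([-1.30377715,  0.48255397, 15.52378402])) [-0.46971189 -0.88228609 -0.9433064 ] [ 0.01946125  0.12730612 -0.00286548]
dp [-0.0008, -0.0055, -0.0059] turn [0.0034, -0.0013, 0.003]
```

View pics/w3.png

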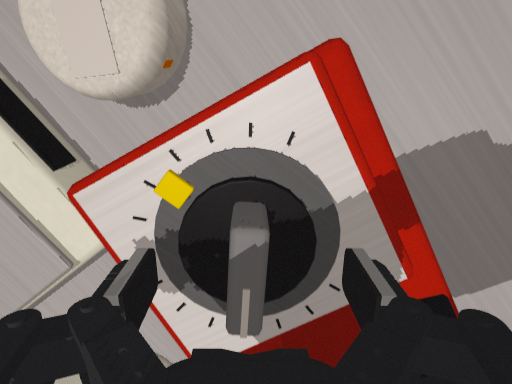

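The bar, at (248,270), sits midway between the fingers, which are at 155 and 343, and it is well aligned. I'll close on it.

>>> arm_command(dp=[[-0.001,-0.005,-0.006],[-0.001,-0.005,-0.006],[-0.001,-0.005,-0.006],[-0.001,-0.005,-0.006],[-0.001,-0.005,-0.006]], turn=[[0,0,0],[0,0,0],[0,0,0],[0,0,0],[0,0,0]], jaw=[0.6,0.4,0.2,0,0])

```text
time_s: 6.6
eef_pos: [0.6084, 0.0415, 0.1231]
eef_rot: [0.105, -0.428, 0.894, -0.077]
wrist_force: [-4.1, 0.5, 5.9]
opening: 0.18
grasp_force: 59.2
```

>>> arm_command(dp=[[0,0,0],[0,0,0],[0,0,0],[0,0,0],[0,0,0]], turn=[[0,0,0],[0,0,0],[0,0,0],[0,0,0],[0,0,0]], jaw=[0,0,0,0,0])

```text
time_s: 7.22
eef_pos: [0.6085, 0.0415, 0.1232]
eef_rot: [0.105, -0.428, 0.894, -0.077]
wrist_force: [-5.2, 1.1, 5.7]
opening: 0.173
grasp_force: 59.2
```

Run:
```python
from h import *
o=get_obs();print(ang(o),o['wrist_force'],o['torque'],o['opening'],o['grasp_force'])
```

```text
(np.float64(2.059179308199617), array([ 0.58903917,  0.83707306, 19.03721251])) [-5.21278173  1.13475799  5.66782178] [0.09036945 0.52477127 0.01354383] 0.1730484002871997 59.22530651092529
```

>>> arm_command(dp=[[0,0,-0.004],[0,0,-0.004],[0,0,-0.004],[0,0,-0.004],[0,0,-0.004]], turn=[[0,0,0.2],[0,0,0.4],[0,0,0.6],[0,0,0.8],[0,0,1]], jaw=[0,0,0,0,0])

```text
time_s: 7.85
eef_pos: [0.6086, 0.0411, 0.1235]
eef_rot: [0.122, -0.181, 0.975, -0.047]
wrist_force: [1.6, -0.9, -2.1]
opening: 0.174
grasp_force: 58.7
```

Run:
```python
from h import *
o=get_obs();print(ang(o),D.T@o['wrist_force'],D.T@o['torque'],o['opening'],o['grasp_force'])
cv2.imwrite('pics/w4.png',camera('wrist'))
g=cv2.imread('pics/w4.png');hsv=cv2.cvtColor(g,cv2.COLOR_BGR2HSV);print(blobs(cv2.inRange(hsv,(22,120,80),(35,255,255)),50))
```

```text
(np.float64(2.586222855164841), array([ 0.83449781,  0.50761801, 19.32361733])) [ 1.12962088 -0.62389053 -2.51594485] [-0.16931296 -0.13940353  0.07385335] 0.17407012243144404 58.71651470661163
[(np.int32(790), array([162.9, 224.4]))]
```

View pics/w4.png

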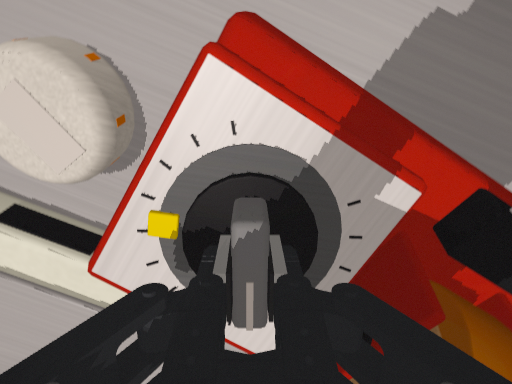

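The knob turns with the grip: the bar stays vertical in the picture, and the tab has swung to (163,224). I'll keep turning.

>>> arm_command(dp=[[0,0,0],[0,0,0],[0,0,0],[0,0,0],[0,0,0]], turn=[[0,0,0.2],[0,0,0.4],[0,0,0.6],[0,0,0.8],[0,0,1]], jaw=[0,0,0,0,0])

```text
time_s: 8.52
eef_pos: [0.6086, 0.0407, 0.1236]
eef_rot: [0.13, 0.077, 0.988, -0.015]
wrist_force: [1.3, -3.2, -1.5]
opening: 0.173
grasp_force: 58.7
```

>>> arm_command(dp=[[0,0,0],[0,0,0],[0,0,0],[0,0,0],[0,0,0]], turn=[[0,0,0.2],[0,0,0.4],[0,0,0.6],[0,0,0.8],[0,0,1]], jaw=[0,0,0,0,0])

```text
time_s: 9.15
eef_pos: [0.6084, 0.0403, 0.1235]
eef_rot: [0.129, 0.33, 0.935, 0.019]
wrist_force: [0.1, -4.0, -0.4]
opening: 0.181
grasp_force: 58.9
```

>>> arm_command(dp=[[0,0,0],[0,0,0],[0,0,0],[0,0,0],[0,0,0]], turn=[[0,0,0.2],[0,0,0.4],[0,0,0.6],[0,0,0.8],[0,0,0.9]], jaw=[0,0,0,0,0])

```text
time_s: 9.78
eef_pos: [0.6081, 0.0401, 0.1234]
eef_rot: [0.121, 0.539, 0.832, 0.048]
wrist_force: [-1.7, -5.7, 1.0]
opening: 0.173
grasp_force: 59.1
```

Run:
```python
from h import *
o=get_obs();a,p=ang(o);print(a,(a+np.pi)%(2*np.pi)-TAB,p,D.T@o['wrist_force'],D.T@o['torque'],o['opening'],o['q'])
np.save('o5.npy',o,allow_pickle=True)
im=camera('wrist');cv2.imwrite('pics/w5.png',im)
```

```text
-2.1815444152444425 -0.19595176165464934 [ 0.56571498 -0.5561258  19.31115773] [-0.27673357 -5.94346221  1.09581549] [-1.01416494  0.1251201   0.04039624] 0.1734355418017862 [-0.11813886  0.2230728   1.81774437 -0.02638199  0.84017997 -0.52467795]
```

View pics/w5.png

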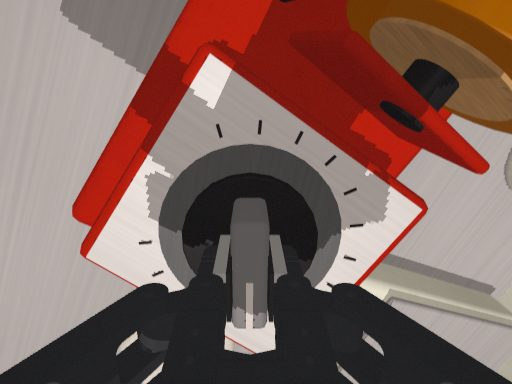

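The tab is now hidden behind the gripper. By measured angle, the pointer is 0.2 rad short of it. I'll finish the turn, then test a gentle pull.

>>> arm_command(dp=[[-0.005,-0.003,0],[-0.005,-0.003,0],[-0.005,-0.003,0],[-0.005,-0.003,0]], turn=[[0,0,0.2],[0,0,0.39],[0,0,0.39],[0,0,0.39]], jaw=[0,0,0,0])

```text
time_s: 10.32
eef_pos: [0.6079, 0.0399, 0.1234]
eef_rot: [0.115, 0.62, 0.774, 0.061]
wrist_force: [-1.4, 0.1, 0.7]
opening: 0.175
grasp_force: 59.2
```

```bash
cat >> h.py <<'E'
def st():
    o=get_obs();a,p=ang(o);print('dial-tab',round((a+np.pi)%(2*np.pi)-TAB-.01,4),'pos',p.round(2),'F',(D.T@o['wrist_force']).round(1),'T',(D.T@o['torque']).round(2),o['opening'].round(3),o['time_s'])
E
python3 -c "from h import *;st()"
```

```text
Traceback (most recent call last):
  File "h.py", line 53, in st
    o=get_obs();a,p=ang(o);print('dial-tab',round((a+np.pi)%(2*np.pi)-TAB-.01,4),'pos',p.round(2),'F',(D.T@o['wrist_force']).round(1),'T',(D.T@o['torque']).round(2),o['opening'].round(3),o['time_s'])
                                                                                                                                                                     ^^^^^^^^^^^^^^^^^^
AttributeError: 'float' object has no attribute 'round'
```

>>> arm_command(dp=[[0,0,-0.008],[0,0,-0.016],[0,0,-0.016]], turn=[[0,0,0],[0,0,0],[0,0,0]], jaw=[0,0,0])

```text
time_s: 10.7
eef_pos: [0.6071, 0.0398, 0.1259]
eef_rot: [0.115, 0.621, 0.773, 0.061]
wrist_force: [9.8, -2.7, -14.5]
opening: 0.176
grasp_force: 60.1
```

```bash
python3 -c "from h import *;st()"
```

```text
Traceback (most recent call last):
  File "h.py", line 53, in st
    o=get_obs();a,p=ang(o);print('dial-tab',round((a+np.pi)%(2*np.pi)-TAB-.01,4),'pos',p.round(2),'F',(D.T@o['wrist_force']).round(1),'T',(D.T@o['torque']).round(2),o['opening'].round(3),o['time_s'])
                                                                                                                                                                     ^^^^^^^^^^^^^^^^^^
AttributeError: 'float' object has no attribute 'round'
```

```bash
sed -i "s/o\['opening'\].round(3)/round(o['opening'],3)/" h.py; python3 -c "from h import *;st()"
```

```text
dial-tab -0.0025 pos [ 0.34 -1.05 21.89] F [  6.   -0.8 -16.6] T [ 0.26 -0.7   0.13] 0.176 10.7
```

>>> arm_command(dp=[[0,0,0.003],[0,0,0.003],[0,0,0.003]], turn=[[0,0,0.05],[0,0,0.1],[0,0,0.1]], jaw=[0,0,0])

```text
time_s: 11.08
eef_pos: [0.607, 0.04, 0.1263]
eef_rot: [0.113, 0.641, 0.757, 0.064]
wrist_force: [1.5, -1.4, -6.7]
opening: 0.173
grasp_force: 61.6
```

```bash
python3 -c "from h import *;st()"
```

```text
dial-tab 0.0503 pos [ 0.33 -0.87 22.33] F [-0.  -1.1 -6.9] T [-0.1   0.03 -0.06] 0.173 11.075
```

The tool has moved farther out at a lower force, so this may be the notch. I'll pull a bit more.

>>> arm_command(dp=[[0,0,-0.006],[0,0,-0.012],[0,0,-0.012]], turn=[[0,0,0],[0,0,0],[0,0,0]], jaw=[0,0,0])

```text
time_s: 11.45
eef_pos: [0.6062, 0.0402, 0.1296]
eef_rot: [0.113, 0.641, 0.757, 0.064]
wrist_force: [-0.5, -0.6, -2.9]
opening: 0.173
grasp_force: 61.9
```

```bash
python3 -c "from h import *;st()"
```

```text
dial-tab 0.0502 pos [ 0.36 -0.85 25.7 ] F [-1.1 -0.7 -2.7] T [-0.21  0.43 -0.03] 0.173 11.45
```

It's coming out freely, so this is the notch. I'll pull to the end stop.

>>> arm_command(dp=[[0,0,-0.008],[0,0,-0.016],[0,0,-0.022],[0,0,-0.027],[0,0,-0.027]], turn=[[0,0,0],[0,0,0],[0,0,0],[0,0,0],[0,0,0]], jaw=[0,0,0,0,0])

```text
time_s: 12.08
eef_pos: [0.6049, 0.0404, 0.1332]
eef_rot: [0.113, 0.641, 0.756, 0.064]
wrist_force: [16.7, -2.2, -30.3]
opening: 0.173
grasp_force: 60.1
```

```bash
python3 -c "from h import *;st()"
```

```text
dial-tab 0.051 pos [ 0.05 -0.9  29.57] F [  8.4   1.  -33.6] T [ 0.32 -1.6  -0.02] 0.173 12.075
```

The knob is about 10 mm out against the stop at 34 N. I'll relax the pull, let go, and back off along the axis.

>>> arm_command(dp=[[0,0,0.007],[0,0,0.007],[0,0,0.007]], turn=[[0,0,0],[0,0,0],[0,0,0]], jaw=[0,0,0])

```text
time_s: 12.45
eef_pos: [0.6052, 0.0404, 0.133]
eef_rot: [0.113, 0.641, 0.757, 0.064]
wrist_force: [8.4, -1.3, -16.5]
opening: 0.175
grasp_force: 62.0
```

```bash
python3 -c "from h import *;st()"
```

```text
dial-tab 0.0506 pos [ 0.22 -0.87 29.34] F [  3.9   0.3 -18.2] T [ 0.04 -0.62 -0.01] 0.175 12.45
```

>>> arm_command(dp=[[0,0,0],[0,0,0],[0,0,0],[0,0,0],[0,0,0]], turn=[[0,0,0],[0,0,0],[0,0,0],[0,0,0],[0,0,0]], jaw=[0.3,0.6,0.9,1,1])

```text
time_s: 13.08
eef_pos: [0.6054, 0.0404, 0.1345]
eef_rot: [0.114, 0.641, 0.757, 0.064]
wrist_force: [0.1, 1.1, 0.3]
opening: 0.999
grasp_force: 0.0
```

>>> arm_command(dp=[[0,0,-0.05],[0,0,-0.15],[0,0,-0.3],[0,0,-0.42],[0,0,-0.42]], turn=[[0,0,0],[0,0,0],[0,0,0],[0,0,0],[0,0,0]], jaw=[1,1,1,1,1])

```text
time_s: 13.7
eef_pos: [0.5801, 0.0455, 0.2397]
eef_rot: [0.116, 0.64, 0.756, 0.066]
wrist_force: [0.8, 0.2, 0.1]
opening: 1.0
grasp_force: 0.0
```

Run:
```python
from h import *
st();o=get_obs();np.save('o6.npy',o,allow_pickle=True);cv2.imwrite('pics/w6.png',camera('wrist'));cv2.imwrite('pics/s6.png',camera('side'))
```

```text
dial-tab 0.0502 pos [  3.11  -0.6  138.96] F [ 0.7  0.4 -0.1] T [ 0.01  0.18 -0.01] 1.0 13.7
```

View pics/w6.png

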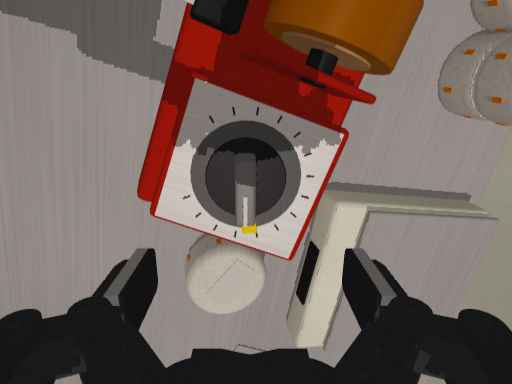

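The wrist view shows the pointer, at (247,228), on the yellow tab, at (249,229). The bystanders are in place. I'll check the knob's height in numbers.

Run:
```python
from h import *
o=np.load('o6.npy',allow_pickle=True).item();C=cam('wrist',o);n=D[:,2];x=toolR(D,TAB+.06)[:,0]
Pc=P+D@np.array([.0003,-.0005,0])
for h in(.045,.055):print(h,[proj(C,Pc+h*n+s*.026*x).round(1).tolist() for s in(-1,1)])
g=cv2.imread('pics/w6.png',0);print(g[145:235,240].tolist());print(g[145:235,250].tolist())
hsv=cv2.cvtColor(cv2.imread('pics/w6.png'),cv2.COLOR_BGR2HSV)
b=max(blobs(cv2.inRange(hsv,(22,120,80),(35,255,255)),5),key=lambda b:b[0]);t=D.T@(onplane(C,b[1],Pc+.005*n,n)-Pc)*1e3;print(b,np.arctan2(-t[1],t[0]))
```

```text
0.045 [[245.5, 160.2], [245.8, 224.1]]
0.055 [[245.4, 163.1], [245.8, 229.3]]
[14, 18, 16, 16, 16, 21, 16, 24, 48, 58, 58, 57, 58, 58, 57, 58, 64, 66, 67, 66, 66, 67, 66, 66, 66, 67, 68, 67, 67, 67, 68, 66, 66, 65, 66, 67, 67, 66, 68, 90, 126, 124, 124, 125, 125, 125, 123, 124, 125, 124, 124, 124, 124, 125, 123, 124, 125, 124, 125, 123, 124, 124, 124, 124, 124, 124, 124, 123, 124, 124, 123, 124, 124, 124, 123, 123, 122, 121, 121, 117, 102, 101, 154, 195, 196, 197, 198, 194, 196, 195]
[18, 15, 19, 18, 13, 16, 11, 25, 48, 59, 58, 58, 59, 58, 57, 58, 61, 65, 66, 67, 67, 67, 67, 66, 69, 68, 68, 66, 68, 68, 66, 68, 67, 66, 66, 66, 68, 66, 66, 67, 66, 90, 126, 126, 126, 124, 124, 125, 126, 125, 124, 124, 124, 123, 122, 122, 121, 122, 122, 122, 119, 120, 120, 119, 120, 118, 118, 119, 117, 117, 118, 117, 116, 115, 116, 115, 115, 114, 114, 111, 122, 153, 168, 169, 168, 168, 168, 170, 184, 197]
(np.int32(114), array([249.7, 228.6])) 1.146745208236484
```

```bash
python3 -c "from bench import *;print(hand_in())"
```

```text
the job is handed in; nothing more can be done
None
```

The knob was turned clockwise to the yellow tab, pulled fully out at the notch about 0.05 rad past it, and let go. The tab looks unmoved, the arm is clear of everything, and the job was handed in at about 14 s; no verdict came back.

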